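# Find and release the latched key on a workshop control box

## Robot

A 6-joint arm with a two-finger parallel gripper is mounted at the origin on the work surface. World frame = base frame: x ahead of the robot, y to its left, z up, the work surface at z = 0. Lengths are in m, angles in rad, forces in N, time in s.
With the tool pointing down it reaches from about 0.325 to 0.9 m from the base axis. Payload 3.5 kg.
Tool frame: the origin (TCP) lies between the finger pads; the fingertips stand 8 mm ahead of it and the grasp point (between the pads) lies 11 mm behind it; z points along the fingers, y is the line along which they close (so a half turn about z gives the same grasp; the last joint's range is limited). The gripper opens to 85 mm and grips with 20 to 120 N. Pads are 22 mm wide; open, the fingers measure 114 mm over their backs; the gripper's body (76 mm by 85 mm) begins 54 mm behind the grasp point. The pads swing forward as they close: fully open they stand 13 mm farther back than shut.
Start: joints at [1.22, 0.276, -0.026, 1.268, 0, 1.467], TCP at [0.153, 0.606, 0.239] pointing down, gripper open.
Joint ranges: [-3.12, 3.12], [-0.85, 1.88], [-1.08, 1.24], [-1.95, 2.15], [-1.57, 1.53], [-3.14, 3.14]. Speed limits (rad/s): [2.57, 2.57, 3.14, 3.14, 3.14, 3.14].

## Interface

Orientations are given as [roll, pitch, yaw] about the fixed x, y, z axes, in that order (R = Rz(yaw) Ry(pitch) Rx(roll)).
In Python, from bench import ctrl gives the robot as it stands. The module is installed in compiled form; this text tells all that it offers.
- The arm moves only by the tool jog_arm, never from a script. Its argument "rows" is a list that holds one entry, the list of rows, each a list of 7 numbers: the closure in counts, from 0 (fully open) to 255 (shut), then the shift along the tool's x, y, z in m, then the turn, a rotation vector about the tool's x, y, z in degrees. In form: [[[grip, x, y, z, wx, wy, wz], ...]]. A call has 1 to 20 rows; each row is the pose to reach, as a shift and turn from the pose commanded when the call began, along the tool's axes at that moment; what a row does not reach only later rows make up. A row lasts 1/10 s, in which the tool goes at most 50 mm and 8.59 degrees, less where a joint would pass 70% of its speed; a pose out of reach is approached as far as the arm can. A call with a gripper value outside its range is refused whole. The fingers move at their own pace and stop on an object; the grip force is fixed at half the most. Time passes only in rows, so rows that repeat a pose let the fingers close. It gives the time, the measured TCP pose, the force, the opening and the grip force at its end, in the units of the state.
- ctrl.state(): the state, without advancing time (a new reading comes with each control period).
- ctrl.camera(name): name is "scene" or "top" or "wrist"; returns a dict with "pixels" (400x640x3 uint8, blue, green, red), "range_z" (400x640 float32, m along the optical axis (not along the pixel's ray), 0 where there is no reading), "mtx" (3x3 intrinsics, pixels), "xyz" and "rotation" of the camera in the world. Camera axes: x right, y down, z forward; pixel columns grow to the right and rows downward; lengths in m; the calibration is good to about 2 mm. A picture is of the moment at which its call begins.
- ctrl.sign_off(): hands the job in; it is judged then, once.
The state is a dict: "time": time; "joint_pos": joint angles; "joint_velocities": joint speeds; "joint_efforts": joint torques, N m; "tool_pos": TCP position; "ee_rot": TCP orientation; "ft_force": force on the tool from outside, world axes, zero at the start; "moment": the same for the moment, N m; "grip_width": finger opening in m; "gripper_force": force on a finger pad.
Only numpy, scipy, OpenCV 4.12 (cv2) and the standard library are available. Lean on these libraries where they do the work, as an engineer would, in place of code of your own. Each camera call takes 0.05 s, during which the arm holds its last target. There are 200 camera calls.

## Task

One of the four identical white keys on the grey control box was left latched down. Tap all four lightly with the closed fingertips, one after another from the robot's left to its right, without pushing any of them in; then press the latched one fully in and let go, so that it springs up and all four keys stand up. Do not push in a key that is up, and leave the loose things on the bench and on the box where they are.

Things in the scene. Friction and masses are not known exactly. Their poses are not given: they have to be found in the camera images.
- control_box: Grey box fixed to the bench, 170 (x, depth) x 250 (y) x 70 mm high; origin: centre of its underside, x away from the robot, y to the robot's left. On its flat top four identical white square keys stand in a row along y, 50 mm apart, 25 mm nearer the robot than its centre, numbered 1 to 4 from the robot's left (+y). Three are up; one, not always the same, is latched down.
- key_1_top (a point): Centre of the top face of key 1 (leftmost); moves with the key. The face is 30 x 30 mm; it lies 82 mm above the bench when the key is up and 78 mm when it is latched down.
- key_2_top (a point): Centre of the top face of key 2; moves with the key. The face is 30 x 30 mm; it lies 82 mm above the bench when the key is up and 78 mm when it is latched down.
- key_3_top (a point): Centre of the top face of key 3; moves with the key. The face is 30 x 30 mm; it lies 82 mm above the bench when the key is up and 78 mm when it is latched down.
- key_4_top (a point): Centre of the top face of key 4 (rightmost); moves with the key. The face is 30 x 30 mm; it lies 82 mm above the bench when the key is up and 78 mm when it is latched down.
- key_1 (a joint): How far key 1 is down, in m: 0 up, 0.004 latched, 0.009 the stop. All alike: an up key starts to move at about 2.5 N, takes 0.25 N more per mm, springs back when let go, and counts as pushed in beyond 0.006 (4 N). The latched key moves only above about 3.5 N and latches again if pushed too little; pushed to the stop (5 to 6 N) its catch lets go and it springs up as the finger leaves.
- key_2 (a joint): How far key 2 is down, in m: 0 up, 0.004 latched, 0.009 the stop. As key 1.
- key_3 (a joint): How far key 3 is down, in m: 0 up, 0.004 latched, 0.009 the stop. As key 1.
- key_4 (a joint): How far key 4 is down, in m: 0 up, 0.004 latched, 0.009 the stop. As key 1.
- drill_plate: Grey aluminium plate with six holes, 90 x 60 x 10 mm, lying on the bench left of the box; loose, to be left alone; origin at the centre of its underside.
- wrench: Steel open-ended spanner, 180 mm long, 8 mm high, lying on the bench in front of the box; loose, to be left alone; origin at the centre of its underside.
- screwdriver: Screwdriver with blue handle, 200 mm long, 26 mm high, lying on the bench right of the box; loose, to be left alone; origin at the centre of its underside.
- soft_jaw: Blue plastic vise jaw block, 35 x 100 x 30 mm high, on the bench behind the box; loose, to be left alone; origin at the centre of its underside.
- oil_bottle: Small green bottle, 48 mm across, 115 mm tall, standing on the bench behind the box; loose, to be left alone; origin at the centre of its underside.
- collar: Steel ring, 34 mm across, 14 mm high, lying on top of the control box behind the keys; loose, to be left alone; origin at the centre of its underside.
- brass_drift: Brass block 30 x 55 x 16 mm high, lying on top of the control box behind the keys; loose, to be left alone; origin at the centre of its underside.

How it is judged:
On the way, in this order (a step that is already met when the one before it is completed fails the run):
1. key 1 is tapped with the fingers while the latched key is still down (contact force between the fingers and key_1 above 0.3 N and value of joint any of key_1, key_2, key_3, key_4 above 0.0025 m).
2. key 2 is tapped with the fingers while the latched key is still down (contact force between the fingers and key_2 above 0.3 N and value of joint any of key_1, key_2, key_3, key_4 above 0.0025 m).
3. key 3 is tapped with the fingers while the latched key is still down (contact force between the fingers and key_3 above 0.3 N and value of joint any of key_1, key_2, key_3, key_4 above 0.0025 m).
4. key 4 is tapped with the fingers while the latched key is still down (contact force between the fingers and key_4 above 0.3 N and value of joint any of key_1, key_2, key_3, key_4 above 0.0025 m).
5. the latched key is pressed in by the fingers, the other three being up (((value of joint key_1 above 0.006 m and contact force between the fingers and key_1 above 0.3 N and value of joint each of key_2, key_3, key_4 below 0.0025 m) or (value of joint key_2 above 0.006 m and contact force between the fingers and key_2 above 0.3 N and value of joint each of key_1, key_3, key_4 below 0.0025 m) or (value of joint key_3 above 0.006 m and contact force between the fingers and key_3 above 0.3 N and value of joint each of key_1, key_2, key_4 below 0.0025 m) or (value of joint key_4 above 0.006 m and contact force between the fingers and key_4 above 0.3 N and value of joint each of key_1, key_2, key_3 below 0.0025 m))).
At the end, for the whole second after the job is handed in: All four keys stand up (each less than 1.5 mm down) and every loose thing is within 20 mm of where it was (value of joint each of key_1, key_2, key_3, key_4 below 0.0015 m and distance of each of drill_plate, wrench, screwdriver, soft_jaw, oil_bottle, collar, brass_drift from where it was at the start of the episode below 0.02 m); the robot touches nothing.
It fails at once if a key that stood up is pressed in deeper than 6 mm while another key is latched down ((value of joint key_1 above 0.006 m and value of joint any of key_2, key_3, key_4 above 0.0025 m) or (value of joint key_2 above 0.006 m and value of joint any of key_1, key_3, key_4 above 0.0025 m) or (value of joint key_3 above 0.006 m and value of joint any of key_1, key_2, key_4 above 0.0025 m) or (value of joint key_4 above 0.006 m and value of joint any of key_1, key_2, key_3 above 0.0025 m)).
It fails at once if a loose thing is lifted, carried or moved more than 20 mm (distance of any of drill_plate, wrench, screwdriver, soft_jaw, oil_bottle, collar, brass_drift from where it was at the start of the episode above 0.02 m).
It also fails if it takes over 48 s, if anything falls off the work surface, if the arm or the gripper's body presses on something with over 40 N, if the wrist force passes 120 N, or if a joint passes its speed limit or range.

## Working session

There is one attempt and no reset: what is moved stays moved. The work goes in short steps, Python scripts to look and compute and a tool call to move; the robot and the scene stay as the last step left them, time stands still between calls to the robot, and variables do not carry over. Pictures are saved under pics/ and viewed, at most 10 in all, crops included, and the job is handed in when it is done.

Besides the shell and the picture viewer there is one more tool, called after "Request:" by a JSON object that holds its "api" and its "payload". jog_arm: Moves the arm, as the interface text tells. Its arguments: {"type":"object","properties":{"rows":{"type":"array","items":{"type":"array","items":{"type":"array","items":{"type":"number"}}}}},"required":["rows"]}

```bash
mkdir -p pics; python3 - <<'E'
from bench import ctrl
import cv2,numpy as np
for n in ["scene","top"]:
    c=ctrl.camera(n); cv2.imwrite(f"pics/{n}0.png",c["pixels"]); np.savez(f"{n}0.npz",**c)
    print(n,c["xyz"],c["rotation"],c["mtx"])
s=ctrl.state();print(s["time"],s["tool_pos"],s["ee_rot"],s["ft_force"],s["grip_width"])
E
```

```text
scene [1.17483611 0.1059923  0.9031304 ] [-2.50230268 -0.00750874  1.70087278] [[493.61126637   0.         318.47562771]
 [  0.         493.61126637 199.38511879]
 [  0.           0.           1.        ]]
top [0.45198938 0.03432442 0.92777583] [-3.02237466 -0.00664538 -1.56368946] [[377.30395086   0.         320.03923344]
 [  0.         377.30395086 199.4044048 ]
 [  0.           0.           1.        ]]
0.1 [0.15304926 0.60524376 0.23825037] [-3.13953524e+00 -2.36253618e-04  2.89377907e+00] [ 0.36291554 -0.18890424 -0.36277831] 0.08527607799283622
```

View pics/top0.png

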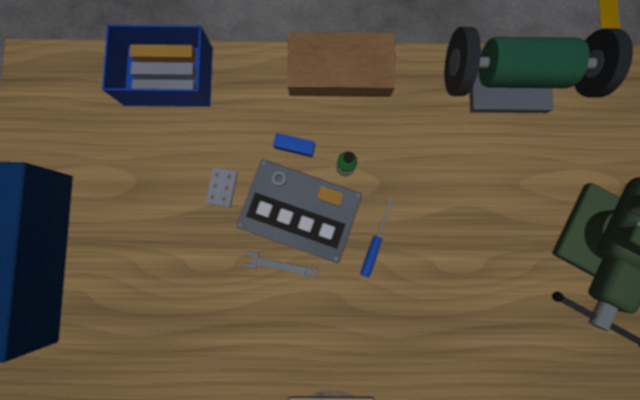

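View pics/scene0.png

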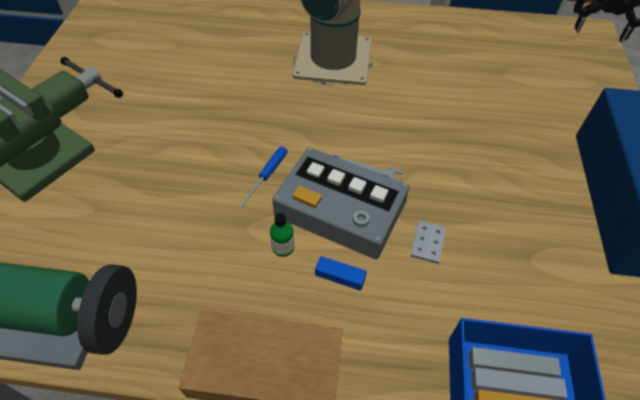

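The top view shows the four keys at about (264,208), (285,216), (306,224) and (327,231), with key 1 at left. The collar is at (279,178), the brass block at (330,195), and the box is yawed about -20°. Next I segment the keys.

```bash
cat > h.py <<'E'
import numpy as np,cv2
from scipy.spatial.transform import Rotation as R
def keys(c,roi,thr=170,amin=60):
    p=c["pixels"]; x0,y0,x1,y1=roi
    m=np.zeros(p.shape[:2],np.uint8); m[y0:y1,x0:x1]=(p.min(2)>thr)[y0:y1,x0:x1]
    n,l,s,ce=cv2.connectedComponentsWithStats(m)
    K=c["mtx"];Rc=R.from_euler("xyz",c["rotation"]).as_matrix()
    out=[]
    for i in range(1,n):
        if s[i,4]<amin: continue
        k=(l==i); ys,xs=np.nonzero(cv2.erode(k.astype(np.uint8),np.ones((3,3)))); z=c["range_z"][ys,xs]
        W=(Rc@(np.linalg.inv(K)@np.c_[xs,ys,np.ones(len(xs))].T*z)).T+c["xyz"]
        W=W[z>0]
        # centre by intersecting ray of centroid with z=.082
        d=Rc@np.linalg.inv(K)@np.r_[ce[i],1]; ctr=c["xyz"]+d*(.081-c["xyz"][2])/d[2]
        out.append((ce[i].round(1),s[i,4],ctr.round(4),np.median(W,0).round(4)))
    return out
E
python3 - <<'E'
from h import *
for n,r in [("top",(235,160,362,262)),("scene",(275,150,410,250))]:
    c=dict(np.load(f"{n}0.npz"))
    for k in keys(c,r,150,40): print(n,*k)
E
```

```text
top [263.3 208.4] 60 [0.5319 0.157  0.081 ] [nan nan nan]
top [284.3 215.7] 52 [0.516  0.1094 0.081 ] [0.5243 0.1125 0.0811]
top [305.4 223.2] 49 [0.4994 0.0619 0.081 ] [nan nan nan]
top [326.6 230.8] 54 [0.4828 0.0142 0.081 ] [nan nan nan]
scene [315.1 168.5] 117 [0.486  0.0148 0.081 ] [0.4844 0.0148 0.0791]
scene [335.9 175.5] 123 [0.4993 0.0616 0.081 ] [0.5002 0.0617 0.0823]
scene [357.1 183.7] 127 [0.5157 0.1089 0.081 ] [0.5161 0.1087 0.0823]
scene [378.9 192.2] 133 [0.5321 0.1561 0.081 ] [0.5331 0.1563 0.0826]
  return _methods._mean(a, axis=axis, dtype=dtype,
  ret = um.true_divide(
```

Key 4 reads about 3 mm lower than the others, so it is probably the latched one. I'll move to above key 1 with the fingers closed.

Request:
{"api": "jog_arm", "payload": {"rows": [[[255,-0.1,-0.072,0,0,0,0],[255,-0.477,-0.342,0.06,0,0,4.7],[255,-0.477,-0.342,0.06,0,0,4.7],[255,-0.477,-0.342,0.06,0,0,4.7],[255,-0.477,-0.342,0.06,0,0,4.7],[255,-0.477,-0.342,0.06,0,0,4.7],[255,-0.477,-0.342,0.06,0,0,4.7],[255,-0.477,-0.342,0.06,0,0,4.7],[255,-0.477,-0.342,0.06,0,0,4.7],[255,-0.477,-0.342,0.06,0,0,4.7],[255,-0.477,-0.342,0.06,0,0,4.7],[255,-0.477,-0.342,0.06,0,0,4.7],[255,-0.477,-0.342,0.06,0,0,4.7],[255,-0.477,-0.342,0.06,0,0,4.7],[255,-0.477,-0.342,0.06,0,0,4.7],[255,-0.477,-0.342,0.06,0,0,4.7],[255,-0.477,-0.342,0.06,0,0,4.7],[255,-0.477,-0.342,0.06,0,0,4.7]]]}}

```text
time: 1.9
tool_pos: [0.5314, 0.1582, 0.1795]
ee_rot: [3.141, 0.0, 2.813]
ft_force: [0.2, 0.5, 0.5]
grip_width: 0.0002
gripper_force: 0.0
```

```bash
python3 - <<'E'
from h import *
from bench import ctrl
s=ctrl.state();print(s["time"],s["tool_pos"],s["ee_rot"],s["ft_force"],s["grip_width"])
c=ctrl.camera("wrist");cv2.imwrite("pics/w1.png",c["pixels"]);np.savez("w1.npz",**c)
for k in keys(c,(0,0,640,400),150,300): print(*k)
E
```

```text
1.9 [0.53137917 0.15815454 0.17952688] [3.14146183e+00 2.07761190e-04 2.81323063e+00] [0.24028292 0.50088911 0.52257298] 0.000162538877540811
[174.3  58.5] 406 [0.4127 0.1089 0.081 ] [0.3958 0.0769 0.0067]
[461.  205.9] 5648 [0.5597 0.2526 0.081 ] [0.589  0.274  0.0097]
[ 97.1 209.4] 1656 [0.4824 0.0183 0.081 ] [0.4827 0.0162 0.0781]
[167.5 211.2] 1688 [0.499  0.0629 0.081 ] [0.499  0.0631 0.0815]
[240.8 211.4] 1672 [0.5152 0.11   0.081 ] [0.5151 0.1102 0.0815]
[313.8 211.3] 1672 [0.5312 0.157  0.081 ] [0.531  0.157  0.0816]
```

View pics/w1.png

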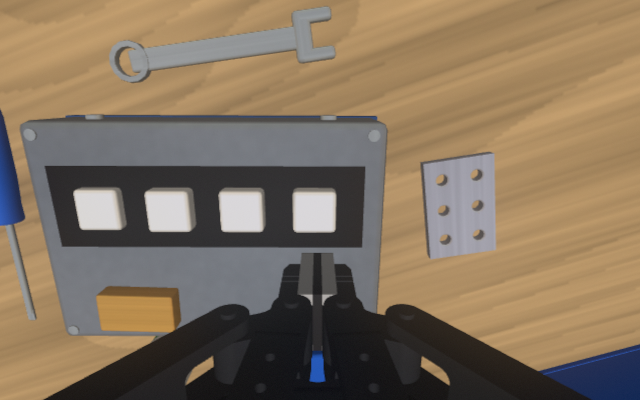

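The wrist view confirms it: keys 1 to 3 lie at 0.0815 m and key 4 at 0.078 m, so key 4 is latched. The fingers are above key 1. I'll descend.

Request:
{"api": "jog_arm", "payload": {"rows": [[[255,0,0.001,0.04,0,0,0],[255,0,0.001,0.07,0,0,0],[255,0,0.001,0.082,0,0,0],[255,0,0.001,0.086,0,0,0],[255,0,0.001,0.088,0,0,0],[255,0,0.001,0.089,0,0,0],[255,0,0.001,0.09,0,0,0],[255,0,0.001,0.0905,0,0,0],[255,0,0.001,0.0905,0,0,0],[255,0,0.001,0.0905,0,0,0]]]}}

```text
time: 2.95
tool_pos: [0.5332, 0.1585, 0.0897]
ee_rot: [3.14, 0.002, 2.812]
ft_force: [0.6, -0.4, 3.6]
grip_width: -0.0002
gripper_force: 1.2
```

Request:
{"api": "jog_arm", "payload": {"rows": [[[255,0,0,-0.015,0,0,0],[255,0.001,-0.02,-0.025,0,0,0],[255,0.001,-0.051,-0.025,0,0,0],[255,0.001,-0.051,-0.025,0,0,0],[255,0.001,-0.051,-0.025,0,0,0],[255,0.001,-0.051,-0.025,0,0,0]]]}}

```text
time: 3.55
tool_pos: [0.5149, 0.1108, 0.1137]
ee_rot: [3.141, -0.0, 2.812]
ft_force: [0.1, -0.0, 0.3]
grip_width: -0.0003
gripper_force: 0.0
```

Request:
{"api": "jog_arm", "payload": {"rows": [[[255,0,0,0.012,0,0,0],[255,0,0,0.02,0,0,0],[255,0,0,0.023,0,0,0],[255,0,0,0.024,0,0,0],[255,0,0,0.025,0,0,0],[255,0,0,0.0253,0,0,0],[255,0,0,0.0253,0,0,0],[255,0,0,0.0253,0,0,0]]]}}

```text
time: 4.35
tool_pos: [0.5149, 0.1104, 0.0888]
ee_rot: [3.141, 0.0, 2.812]
ft_force: [-2.3, 0.8, 2.7]
grip_width: 0.0
gripper_force: 1.2
```

Request:
{"api": "jog_arm", "payload": {"rows": [[[255,0,0,-0.015,0,0,0],[255,0,-0.02,-0.025,0,0,0],[255,0,-0.05,-0.025,0,0,0],[255,0,-0.05,-0.025,0,0,0],[255,0,-0.05,-0.025,0,0,0],[255,0,-0.05,-0.012,0,0,0],[255,0,-0.05,-0.005,0,0,0],[255,0,-0.05,-0.002,0,0,0],[255,0,-0.05,-0.001,0,0,0],[255,0,-0.05,0,0,0,0],[255,0,-0.05,0.0003,0,0,0],[255,0,-0.05,0.0003,0,0,0],[255,0,-0.05,0.0003,0,0,0]]]}}

```text
time: 5.65
tool_pos: [0.4987, 0.0632, 0.0885]
ee_rot: [3.141, 0.0, 2.812]
ft_force: [-2.1, 1.9, 2.8]
grip_width: 0.0003
gripper_force: 1.3
```

Request:
{"api": "jog_arm", "payload": {"rows": [[[255,0,0,-0.015,0,0,0],[255,0,-0.02,-0.025,0,0,0],[255,0,-0.05,-0.025,0,0,0],[255,0,-0.05,-0.025,0,0,0],[255,0,-0.05,-0.025,0,0,0],[255,0,-0.05,-0.01,0,0,0],[255,0,-0.05,-0.002,0,0,0],[255,0,-0.05,0.001,0,0,0],[255,0,-0.05,0.002,0,0,0],[255,0,-0.05,0.0025,0,0,0],[255,0,-0.05,0.003,0,0,0],[255,0,-0.05,0.003,0,0,0],[255,0,-0.05,0.003,0,0,0]]]}}

```text
time: 6.95
tool_pos: [0.4825, 0.0159, 0.0856]
ee_rot: [3.141, 0.0, 2.812]
ft_force: [-2.2, 0.9, 3.5]
grip_width: -0.0001
gripper_force: 1.6
```

Request:
{"api": "jog_arm", "payload": {"rows": [[[255,0,0,0.001,0,0,0],[255,0,0,0.002,0,0,0],[255,0,0,0.003,0,0,0],[255,0,0,0.004,0,0,0],[255,0,0,0.005,0,0,0],[255,0,0,0.0055,0,0,0],[255,0,0,0.006,0,0,0],[255,0,0,0.006,0,0,0],[255,0,0,0.006,0,0,0]]]}}

```text
time: 7.85
tool_pos: [0.4827, 0.0159, 0.0809]
ee_rot: [3.141, 0.001, 2.812]
ft_force: [-5.5, 3.8, 14.6]
grip_width: 0.0002
gripper_force: 8.1
```

At the stop with about 14 N. Now I lift clear and check.

Request:
{"api": "jog_arm", "payload": {"rows": [[[255,0,0,-0.003,0,0,0],[255,0,0,-0.008,0,0,0],[255,0,0,-0.02,0,0,0],[255,0,0,-0.05,0,0,0],[255,0,0.02,-0.1,0,0,0],[255,0,0.1,-0.1,0,0,0],[255,0,0.15,-0.1,0,0,0],[255,0,0.15,-0.1,0,0,0],[255,0,0.15,-0.1,0,0,0],[255,0,0.15,-0.1,0,0,0]]]}}

```text
time: 8.85
tool_pos: [0.5309, 0.1577, 0.1791]
ee_rot: [-3.14, 0.0, 2.813]
ft_force: [0.1, -0.6, 0.2]
grip_width: -0.0002
gripper_force: 0.0
```

```bash
python3 - <<'E'
from h import *
from bench import ctrl
c=ctrl.camera("wrist");cv2.imwrite("pics/w2.png",c["pixels"])
for k in keys(c,(0,0,640,400),150,300): print(*k)
print(ctrl.state()["time"],ctrl.state()["ft_force"])
E
```

```text
[175.8  58.9] 432 [0.4127 0.1091 0.081 ] [0.396  0.0789 0.0067]
[462.1 206.5] 5665 [0.5597 0.2525 0.081 ] [0.5893 0.2741 0.0097]
[ 95.2 211.5] 1679 [0.4827 0.0159 0.081 ] [0.4826 0.0163 0.0815]
[168.6 211.8] 1699 [0.499 0.063 0.081] [0.4989 0.0633 0.0815]
[241.8 211.9] 1705 [0.5152 0.11   0.081 ] [0.5151 0.1102 0.0816]
[315.  212.2] 1669 [0.5314 0.157  0.081 ] [0.5312 0.1571 0.0816]
8.9 [ 0.353473    0.77270006 -0.36154052]
```

View pics/w2.png

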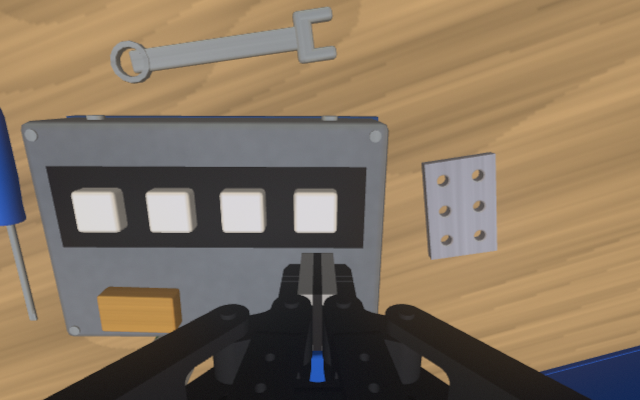

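All four keys now lie at the same height, 0.0815 m. The spanner, brass block and plate are where they were, so I'm handing the job in.

```bash
python3 -c "
from bench import ctrl
print(ctrl.sign_off())"
```

```text
the job is handed in; nothing more can be done
None
```

I tapped all four keys in order, then pressed the latched one (key 4) to its stop and it sprang up; all four keys now stand up, nothing loose was touched, and the job is handed in, though sign-off returned no verdict.

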